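Emboss a card in the hand press

TASK

Two hand embossing presses stand on the print-room table, and one of them has a brown card lying on its bed, under the die. Push that press's lever all the way down to its stop to emboss the card, hold it there for a moment, then let go so that the lever springs back up. Do not work the empty press's lever and leave the ink jar between the presses standing where it is.

Things in the scene. Friction and masses are not known exactly. Their poses are not given: they have to be found in the camera images.
- pad_loaded (a point): Top centre of the black hand pad (50 long, 44 wide, 18 thick) ending the lever of the press that holds the card: brown, 148 x 105 x 2, lying across its bed 30 up. Dark steel base 220 x 75 x 22, fixed, left or right, turned up to 26 deg. x points along the lever to the pivot, z out of the pad. The pad's top is 128 above the table at rest, 78 at full stroke and then 5 further from the pivot (mm).
- lever_loaded (a joint): Lever of the press with the card: 0 up at rest, 0.30 rad fully down at its hard stop; the pad goes 50 mm down. Pushing at the pad takes about 3 N at first, 11 N at the stop; it springs back up when released. Pivot 170 mm from the pad's centre, 85 mm above the table, between two cheeks 105 mm tall at the press's far end; the bar is 24 mm wide.
- lever_empty (a joint): Lever of the other press, same make and size but with no card, fixed on the other side of the ink jar: 0 up at rest, 0.30 rad fully down. It must stay up.
- ink_jar: Loose round ink jar with a black cap and a paper label, 50 mm across, 70 mm tall, standing upright between the two presses. Origin at the centre of its underside, z up.
Mind the look-alikes: they are no part of the job. There is more than one size of the ink_jar; the job needs the largest.

How it is judged:
By the outcome, as a careful person would: the job done as asked, in the order asked, and still so for the second after the job is handed in, with the robot touching nothing.
It also fails if it takes over 32 s, if anything falls off the work surface, if the arm or the gripper's body presses on something with over 40 N, if the wrist force passes 120 N, or if a joint passes its speed limit or range.

ROBOT

A 7-joint arm with a two-finger parallel gripper is mounted at the origin on the work surface. World frame = base frame: x ahead of the robot, y to its left, z up, the work surface at z = 0. Lengths are in m, angles in rad, forces in N, time in s.
With the tool pointing down it reaches from about 0.425 to 0.8 m from the base axis. Payload 8.3 kg.
Tool frame: the origin (TCP) lies on the mounting face of the last link; the fingertips stand 173 mm ahead of it and the grasp point (between the pads) lies 155 mm ahead of it; z points along the fingers, y is the line along which they close (so a half turn about z gives the same grasp; the last joint's range is limited). The gripper opens to 85 mm and grips with 20 to 120 N. Pads are 22 mm wide; open, the fingers measure 114 mm over their backs; the gripper's body (76 mm by 85 mm) begins 54 mm behind the grasp point. The pads swing forward as they close: fully open they stand 13 mm farther back than shut.
Start: joints at [1.063, 0.383, 0.016, 1.37, -0.006, 1.388, -0.046], TCP at [0.269, -0.564, 0.405] pointing down, gripper open.
Joint ranges: [-2.95, 2.95], [-0.25, 2.06], [-1.52, 1.56], [0.18, 2.33], [-1.44, 4.58], [0.02, 2.06], [-3.01, 3.01]. Speed limits (rad/s): [2.39, 2.39, 3.01, 3.01, 3.14, 3.14, 3.14].

INTERFACE

Orientations are given as a unit quaternion [w, x, y, z].
In Python, from rig import status, eyes, ticket gives the robot as it stands.
- The arm moves only by the tool servo_tool, never from a script. Its argument "motion" is a list that holds one entry, the list of rows, each a list of 5 numbers: the shift along the tool's x, y, z in m, then the turn about the tool's z in degrees, then the opening, from 0 (shut) to 1 (fully open). In form: [[[dx, dy, dz, spin, grip], ...]]. A call has 1 to 20 rows; each row shifts and turns the commanded pose from where the row before left it, along the tool's axes as they then stand; what a row does not reach is not made up. A row lasts 1/10 s, in which the tool goes at most 50 mm and 8.59 degrees, less where a joint would pass 70% of its speed; a pose out of reach is approached as far as the arm can. A call with a gripper value outside its range is refused whole. The fingers move at their own pace and stop on an object; "squeeze" is the grip in N (left out, the last holds). Time passes only in rows, so rows that do not move let the fingers close. It gives the time, the measured TCP pose, the force, the opening and the grip force at its end, in the units of the state.
- status.get_state(): the state, without advancing time (a new reading comes with each control period).
- eyes.read_camera(name): name is "scene" or "top" or "wrist"; returns a dict with "image" (384x512x3 uint8, red, green, blue), "fx", "fy", "cx", "cy" (pixels), "k1" (the pictures are not rectified: a ray, as slopes to the right and down, at radius r is drawn at 1 + k1 r^2 times it, then the intrinsics apply), "xyz" and "rotation" of the camera in the world; the wrist camera has in their place "T_tool_cam" (4x4, takes a point from camera to tool coordinates, whose origin is the TCP and whose axes are the flange's). Camera axes: x right, y up, looking along -z (the intrinsics and any distortion apply to the point x, -y, -z); pixel columns grow to the right and rows downward; lengths in m; the calibration is good to about 2 mm. A picture is of the moment at which its call begins: read the wrist's pose just before it. There is no depth.
- ticket.job_done(): hands the job in; it is judged then, once.
Trained networks look in a picture, given as the dict that the camera call returned (one of the last four; its "shot" number tells which), for a name from the list of things; names that differ only in an ending like _2 or _b are one class to them, and where a whole thing is asked for, a point or a joint stands for the part that bears it (a point fixed in the world has none). Each returns a list of dicts, best first, with "p" (0 to 1); they miss things now and then, are a little off and sometimes report something else, mostly with a low value. They report only what shows in the picture. A call takes as long as a camera call. They do not tell look-alikes from the thing itself.
- eyes.masks_of(picture, query): "pixels" (384x512 bool, what is visible of it) and "rect" ([left, top, right, bottom] in pixels, round what is visible of it).
The state is a dict: "time_s": time; "q": joint angles; "dq": joint speeds; "joint_torque": joint torques, N m; "eef_pos": TCP position; "tcp_rot": TCP orientation; "ft_force": force on the tool from outside, world axes, zero at the start; "ft_torque": the same for the moment, N m; "gripper_width": finger opening in m; "finger_force": force on a finger pad.
Only numpy, scipy, OpenCV 4.12 (cv2) and the standard library are available. Lean on these libraries where they do the work, as an engineer would, in place of code of your own. Each camera call takes 0.05 s, during which the arm holds its last target. There are 200 camera calls.

## Working session

There is one attempt and no reset: what is moved stays moved. The work goes in short steps, Python scripts to look and compute and a tool call to move; the robot and the scene stay as the last step left them, time stands still between calls to the robot, and variables do not carry over. Pictures are saved under pics/ and viewed, at most 10 in all, crops included, and the job is handed in when it is done.

Besides the shell and the picture viewer there is one more tool, called after "Call:" as name(argument=value, ...), one argument or row to a line, values as JSON. servo_tool: Moves the arm, as the interface text tells. Its arguments: {"type":"object","properties":{"motion":{"type":"array","items":{"type":"array","items":{"type":"array","items":{"type":"number"}}}},"squeeze":{"type":"number"}},"required":["motion"]}

```bash
mkdir -p pics; cat > h.py <<'E'
import numpy as np, cv2
from rig import status, eyes, ticket
def ray(c,u,v,R=None,t=None):
    K=np.array([[c["fx"],0,c["cx"]],[0,c["fy"],c["cy"]],[0,0,1.]])
    p=cv2.undistortPoints(np.array([[[u,v]]],float),K,np.array([c["k1"],0,0,0.]))[0,0]
    d=np.array([p[0],-p[1],-1.])
    R=np.array(c["rotation"]) if R is None else R
    return R@d
def at_z(c,u,v,z):
    o=np.array(c["xyz"]); d=ray(c,u,v); return o+d*(z-o[2])/d[2]
def proj(c,P):
    p=np.array(c["rotation"]).T@(np.array(P)-np.array(c["xyz"])); x,y=p[0]/-p[2],-p[1]/-p[2]; s=1+c["k1"]*(x*x+y*y)
    return c["fx"]*x*s+c["cx"],c["fy"]*y*s+c["cy"]
E
python3 - <<'E'
from h import *
ims=[]
for n in ("top","scene"):
    c=eyes.read_camera(n); ims.append(c["image"]); print(n,c["xyz"],np.round(c["rotation"],3).tolist() if np.ndim(c["rotation"])==2 else c["rotation"])
    for q in ("pad_loaded","lever_loaded","lever_empty","ink_jar"):
        for m in eyes.masks_of(c,q):
            ys,xs=np.nonzero(m["pixels"]); print(q,round(m["p"],2),m["rect"],xs.mean().round(1),ys.mean().round(1),len(xs))
    cv2.imwrite(f"pics/{n}0.png",cv2.resize(c["image"][:,:,::-1],(800,600)))
print(status.get_state())
E
```

```text
top [ 0.50320413 -0.03136227  0.91764972] [ 0.70593842  0.06278768 -0.04744483 -0.70388752]
pad_loaded 0.81 [121.4, 146.9, 153.9, 248.2] 140.4 204.6 1590
lever_loaded 0.85 [119.1, 151.1, 154.9, 249.7] 140.3 205.4 1709
lever_empty 0.57 [323.6, 161.6, 352.4, 264.9] 335.7 218.8 1595
ink_jar 0.95 [237.0, 169.7, 260.3, 192.0] 248.1 179.7 408
ink_jar 0.52 [249.5, 208.9, 267.6, 225.4] 256.8 218.7 230
ink_jar 0.49 [251.7, 139.3, 270.9, 159.1] 260.3 147.4 274
scene [1.13599373 0.04773767 0.60343918] [0.60333221 0.26402787 0.29722061 0.69133164]
pad_loaded 0.59 [377.3, 160.4, 405.0, 258.2] 391.3 205.8 1804
lever_loaded 0.6 [378.1, 159.6, 405.6, 258.6] 391.5 204.8 1775
lever_empty 0.76 [167.5, 136.5, 205.8, 226.5] 187.8 175.7 1438
ink_jar 0.93 [256.2, 215.1, 282.5, 255.8] 271.5 236.4 911
ink_jar 0.93 [240.7, 256.4, 260.9, 289.1] 252.1 270.0 585
ink_jar 0.76 [257.0, 191.4, 273.4, 220.6] 266.3 205.6 372
{'time_s': 0.5, 'q': array([ 1.06308019,  0.38344099,  0.01638217,  1.37012451, -0.00628487,
        1.38819848, -0.04652856]), 'dq': array([-2.12564822e-04, -2.09383421e-03, -3.20562421e-04, -3.36941707e-03,
        6.15646129e-05,  1.18592046e-03,  3.47670837e-04]), 'joint_torque': array([-1.33116846e-03, -6.26754570e+01,  8.41326881e-01, -3.71762824e+01,
        1.63080456e-02,  3.54708282e-03, -3.63540750e-06]), 'eef_pos': array([ 0.26896842, -0.56415578,  0.40464253]), 'tcp_rot': array([-6.53380691e-05,  9.75365057e-01,  2.20596919e-01,  8.79854147e-06]), 'ft_force': array([0.3311114 , 0.58257765, 0.98241187]), 'ft_torque': array([-0.04030673,  0.00093977, -0.0304076 ]), 'finger_force': 0.0, 'gripper_width': 0.08506068661319109}
```

View pics/top0.png

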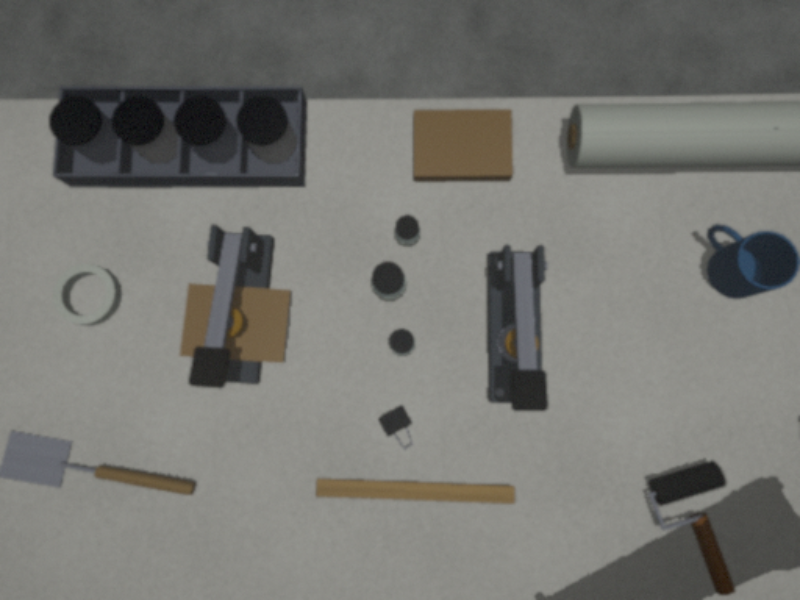

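View pics/scene0.png

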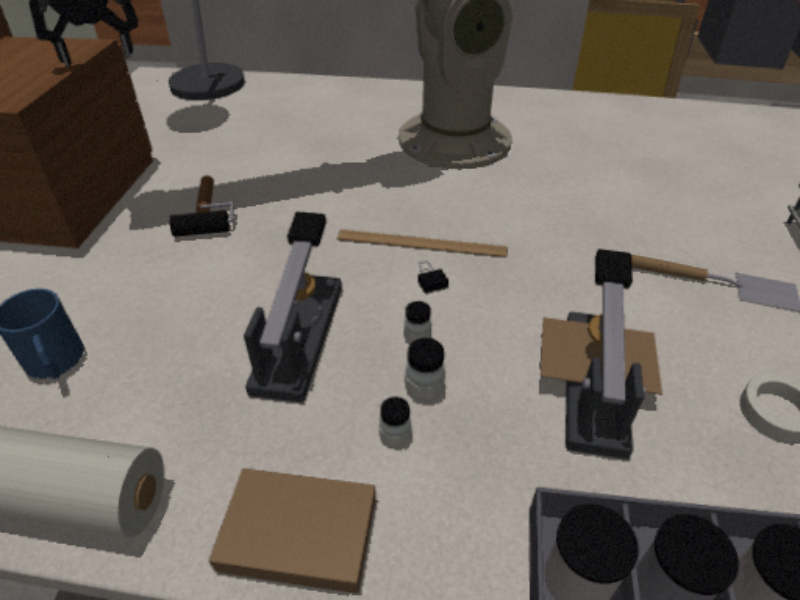

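The top view shows two presses. The left one has its pad at about (210,366) in the 800 px view and the brown card under its die. The right one has its pad at (529,390), with a bare bed. The scene view agrees: the card lies at the right-hand press. I take the left press in the top view (+y) as the loaded one, and confirm it in a crop while measuring.

```bash
sed -i 's/np.array(c\["rotation"\])/Rm(c)/g' h.py; cat >> h.py <<'E'
from scipy.spatial.transform import Rotation as Ro
def Rm(c): return Ro.from_quat(np.array(c["rotation"])[[1,2,3,0]]).as_matrix()
E
python3 - <<'E'
from h import *
c=eyes.read_camera("top"); im=c["image"]
crop=im[130:270,90:370]; cv2.imwrite("pics/crop1.png",cv2.resize(crop[:,:,::-1],None,fx=2.8,fy=2.8,interpolation=cv2.INTER_CUBIC))
g=im.max(2).astype(int)
m=[x for x in eyes.masks_of(c,"lever_loaded")]
for x in m: print(x["p"],x["rect"])
# dark pad blob
s=cv2.inRange(im[215:255,110:160],(0,0,0),(48,48,48)); print("\n".join("".join("#" if v else "." for v in r) for r in s[::2]))
n,l,st,ce=cv2.connectedComponentsWithStats(s); 
for i in range(1,n):
    if st[i][4]>40: print(st[i],ce[i]+[110,215],at_z(c,*(ce[i]+[110,215]),0.128),cv2.minAreaRect(np.argwhere(l==i)[:,::-1].astype(np.float32)))
# pivot end: bar far end 
for u,v in ((148,148),(134,234)): print(at_z(c,u,v,0.105),at_z(c,u,v,.128))
# wooden box in scene: top corners
s=eyes.read_camera("scene")
for u,v in ((112,40),(152,155),(85,245)): print("box",[at_z(s,u*.64,v*.64,z).round(3).tolist() for z in (0,.1,.2,.3)])
E
```

```text
0.87 [120.6, 151.4, 153.7, 249.7]
..................................................
..................................................
..................................................
..................................................
................###########.....###...............
...............######################.............
...............######################.............
...............######################.............
...............############################.......
..............##############################......
..............#############################.......
.............#########################.###.#......
.............##############################.......
.............##########################.##........
............#######################...............
.............####################.................
..................................................
..................................................
..................................................
..................................................
[ 12   8  32  24 591] [136.52961083 234.64467005] [0.53112345 0.22463583 0.128     ] ((27.5, 19.5), (23.0, 31.0), 90.0)
[0.71284384 0.21739361 0.105     ] [0.70691052 0.21035321 0.128     ]
[0.53322877 0.2373056  0.105     ] [0.532379   0.22970163 0.128     ]
box [[-0.462, -1.013, 0.0], [-0.197, -0.837, 0.1], [0.068, -0.662, 0.2], [0.333, -0.486, 0.3]]
box [[0.148, -0.598, 0.0], [0.311, -0.491, 0.1], [0.475, -0.384, 0.2], [0.639, -0.277, 0.3]]
box [[0.442, -0.579, 0.0], [0.557, -0.475, 0.1], [0.672, -0.371, 0.2], [0.787, -0.267, 0.3]]
```

View pics/crop1.png

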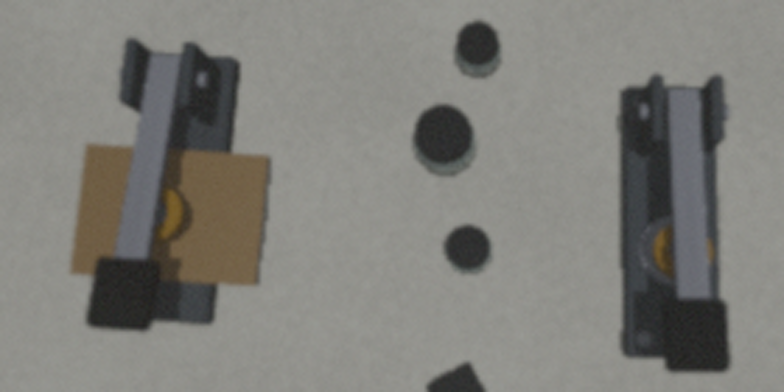

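The crop confirms it: the left press's card lies across its bed at crop (170,215), with the pad at (124,293), and the right press's bed is empty. The largest jar is the middle one at (443,138), far from the planned path. I'll rise, spin to align, shut the fingers and travel over.

Call:
servo_tool(
  motion=[
    [[0,0,-0.015,4.9,1],[0,0,-0.015,4.9,1],[0,0,-0.015,4.9,1],[0,0,-0.015,4.9,1],[0,0,-0.015,4.9,0.5],[0,0,-0.015,4.9,0],[0.0207,-0.02,0,0,0],[0.0207,-0.02,0,0,0],[0.0207,-0.02,0,0,0],[0.0207,-0.02,0,0,0],[0.0207,-0.02,0,0,0],[0.0207,-0.02,0,0,0],[0.0207,-0.02,0,0,0],[0.0207,-0.02,0,0,0],[0.0207,-0.02,0,0,0],[0.0207,-0.02,0,0,0]],
  ],
)

```text
time_s: 2.25
eef_pos: [0.4899, -0.3779, 0.4948]
tcp_rot: [0.0, 0.999, -0.034, 0.0]
ft_force: [0.3, -0.3, 0.4]
gripper_width: 0.0002
finger_force: 0.0
```

Call:
servo_tool(
  motion=[
    [[0,-0.03,0,0,0],[0,-0.03,0,0,0],[0,-0.03,0,0,0],[0,-0.03,0,0,0],[0,-0.03,0,0,0],[0,-0.03,0,0,0],[0,-0.03,0,0,0],[0,-0.03,0,0,0],[0,-0.03,0,0,0],[0,-0.03,0,0,0],[0,-0.03,0,0,0],[0,-0.03,0,0,0],[0,-0.03,0,0,0],[0,-0.03,0,0,0],[0,-0.03,0,0,0],[0,-0.03,0,0,0],[0,-0.03,0,0,0],[0,-0.03,0,0,0],[0,0,0,0,0],[0,0,0,0,0]],
  ],
)

```text
time_s: 4.25
eef_pos: [0.5259, 0.1605, 0.4946]
tcp_rot: [0.0, 0.999, -0.033, -0.0]
ft_force: [0.3, -0.2, 0.1]
gripper_width: 0.0001
finger_force: 0.0
```

```bash
python3 - <<'E'
from h import *
s=status.get_state(); c=eyes.read_camera("wrist")
T=np.array(c["T_tool_cam"]); Rt=Ro.from_quat(np.array(s["tcp_rot"])[[1,2,3,0]]).as_matrix()
Rc=Rt@T[:3,:3]; o=Rt@T[:3,3]+s["eef_pos"]
np.savez("w.npz",R=Rc,o=o); print(o, s["eef_pos"], -Rc[:,2])
c["xyz"]=o; q=Ro.from_matrix(Rc).as_quat(); c["rotation"]=q[[3,0,1,2]]
print("expected pad px",proj(c,(0.532,0.2296,0.128)))
for m in eyes.masks_of(c,"pad_loaded"): print(m["p"],m["rect"])
import pickle; pickle.dump({k:c[k] for k in("fx","fy","cx","cy","k1","xyz","rotation")},open("w.pkl","wb"))
cv2.imwrite("pics/w1.png",cv2.resize(c["image"][:,:,::-1],(800,600)))
E
```

```text
[0.60171433 0.15507856 0.46302659] [0.52585928 0.16050834 0.49464307] [-0.30090728  0.02042663 -0.95343461]
expected pad px (np.float64(196.38697051278425), np.float64(163.8770521954793))
0.73 [175.2, 3.9, 216.2, 187.8]
```

View pics/w1.png

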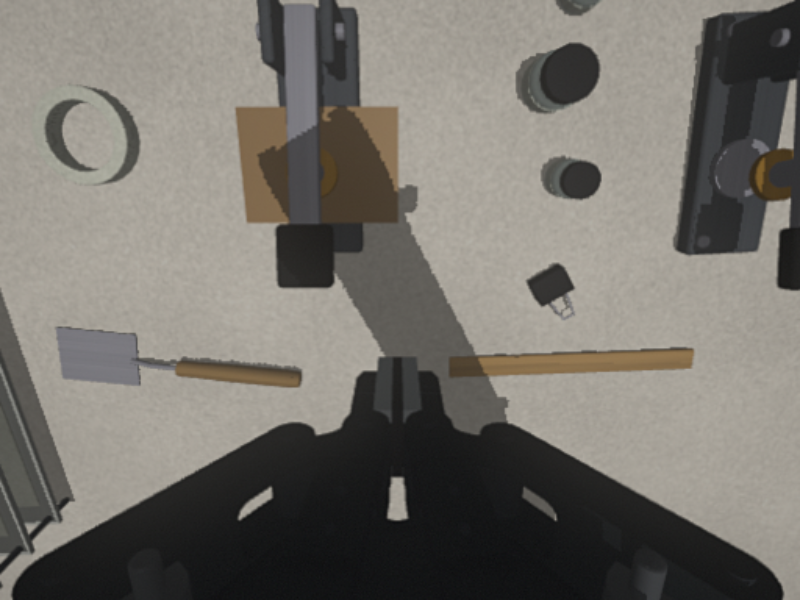

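The wrist view shows the pad top at (305,256) in the 800 px view. That is within 2 px of where the top-view estimate projects, so the position holds.

Call:
servo_tool(
  motion=[
    [[0.0005,-0.023,0,0,0],[0.0005,-0.023,0,0,0],[0.0005,-0.023,0,0,0],[0,0,0.03,0,0],[0,0,0.03,0,0],[0,0,0.03,0,0],[0,0,0.03,0,0],[0,0,0.03,0,0],[0,0,0.03,0,0],[0,0,0,0,0],[0,0,0,0,0]],
  ],
)

```text
time_s: 5.45
eef_pos: [0.5326, 0.2277, 0.3153]
tcp_rot: [0.0, 0.999, -0.035, -0.0]
ft_force: [0.2, 0.2, 0.4]
gripper_width: 0.0001
finger_force: 0.0
```

```bash
python3 - <<'E'
from h import *
c=eyes.read_camera("scene"); s=status.get_state(); print(s["eef_pos"],s["ft_force"])
cv2.imwrite("pics/s1.png",cv2.resize(c["image"][120:270,300:500,::-1],(800,600),interpolation=cv2.INTER_CUBIC))
E
```

```text
[0.53287736 0.22824657 0.31644208] [ 0.23948918 -0.21391543  0.23962706]
```

View pics/s1.png

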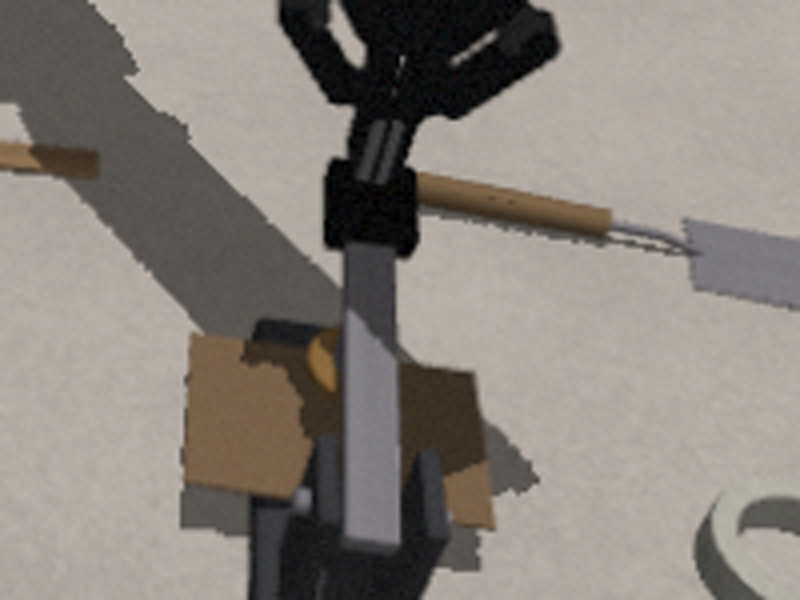

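The shut fingers sit just above the pad's centre, at about (375,180) in the crop, clear of everything else. I'll press now, most of the stroke first and then gently to the stop.

Call:
servo_tool(
  motion=[
    [[0,0,0.006,0,0],[0,0,0.006,0,0],[0,0,0.006,0,0],[-0.0005,0,0.006,0,0],[-0.0005,0,0.006,0,0],[-0.0005,0,0.006,0,0],[-0.0005,0,0.006,0,0],[-0.0005,0,0.006,0,0],[-0.0005,0,0.006,0,0],[0,0,0,0,0],[0,0,0,0,0]],
  ],
)

```text
time_s: 6.6
eef_pos: [0.5289, 0.2293, 0.261]
tcp_rot: [-0.0, 0.999, -0.034, -0.0]
ft_force: [-5.4, 0.2, 9.4]
gripper_width: -0.0002
finger_force: 4.8
```

Call:
servo_tool(
  motion=[
    [[-0.001,0,0.003,0,0],[-0.001,0,0.003,0,0],[0,0,0.003,0,0],[0,0,0,0,0],[0,0,0,0,0]],
  ],
)

```text
time_s: 7.1
eef_pos: [0.5282, 0.2292, 0.2531]
tcp_rot: [-0.001, 0.999, -0.034, 0.002]
ft_force: [0.5, -1.6, 10.3]
gripper_width: -0.0001
finger_force: 5.3
```

Call:
servo_tool(
  motion=[
    [[0,0,0.002,0,0],[0,0,0.002,0,0],[0,0,0,0,0],[0,0,0,0,0]],
  ],
)

```text
time_s: 7.5
eef_pos: [0.5281, 0.2294, 0.2514]
tcp_rot: [-0.0, 0.999, -0.034, 0.003]
ft_force: [-9.1, -5.0, 29.6]
gripper_width: 0.0002
finger_force: 15.1
```

The force jumped from 10 N to 30 N with the tip at 78 mm, so the lever is on its stop. I'll hold it there and look.

Call:
servo_tool(
  motion=[
    [[0,0,0,0,0],[0,0,0,0,0],[0,0,0,0,0],[0,0,0,0,0],[0,0,0,0,0],[0,0,0,0,0],[0,0,0,0,0],[0,0,0,0,0]],
  ],
)

```text
time_s: 8.3
eef_pos: [0.5281, 0.2294, 0.2514]
tcp_rot: [-0.0, 0.999, -0.034, 0.003]
ft_force: [-8.1, -5.4, 29.0]
gripper_width: -0.0003
finger_force: 15.1
```

```bash
python3 - <<'E'
from h import *
c=eyes.read_camera("scene"); s=status.get_state(); print(s["eef_pos"],s["ft_force"])
cv2.imwrite("pics/s2.png",cv2.resize(c["image"][120:270,300:500,::-1],(800,600),interpolation=cv2.INTER_CUBIC))
E
```

```text
[0.52812807 0.22935587 0.25145124] [-8.11918703 -5.42840651 29.00382896]
```

View pics/s2.png

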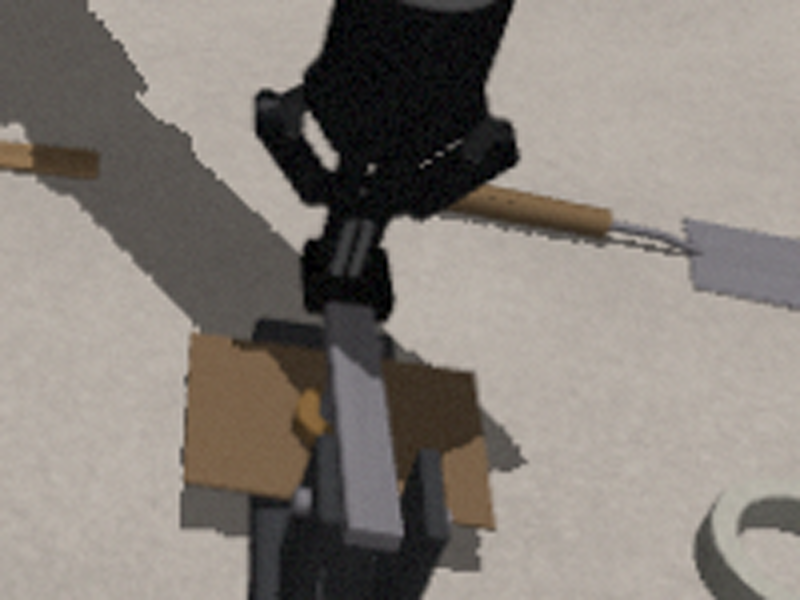

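The lever is fully down: the die is on the card at (310,412) and the card hasn't moved. I'll let it up by retracting straight, following the spring.

Call:
servo_tool(
  motion=[
    [[0,0,-0.006,0,0],[0.0005,0,-0.008,0,0],[0.0005,0,-0.01,0,0],[0.001,0,-0.01,0,0],[0.001,0,-0.01,0,0],[0.001,0,-0.01,0,0],[0.001,0,-0.01,0,0],[0,0,-0.02,0,0],[0,0,-0.03,0,0],[0,0,-0.03,0,0],[0,0,-0.03,0,0],[0,0,0,0,0],[0,0,0,0,0],[0,0,0,0,0],[0,0,0,0,0],[0,0,0,0,0]],
  ],
)

```text
time_s: 9.95
eef_pos: [0.532, 0.2286, 0.4206]
tcp_rot: [0.0, 0.999, -0.034, -0.001]
ft_force: [0.6, 0.6, -0.8]
gripper_width: 0.0002
finger_force: 0.0
```

```bash
python3 - <<'E'
from h import *
c=eyes.read_camera("scene"); s=status.get_state(); print(s["time_s"],s["eef_pos"],s["ft_force"])
cv2.imwrite("pics/s3.png",cv2.resize(c["image"][:,:,::-1],(800,600)))
E
```

```text
10.0 [0.53206717 0.22866762 0.4208923 ] [0.47299608 0.17704047 0.08668487]
```

View pics/s3.png

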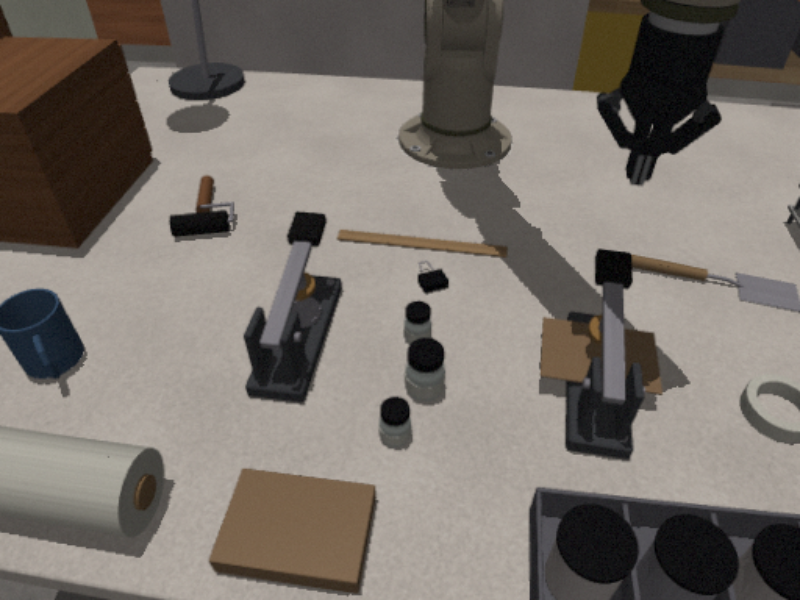

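The loaded press's lever is back up, with its pad at (613,267) as before. The empty press's pad at (307,228) and the jar at (426,367) haven't moved, and the robot is clear of everything.

```bash
python3 -c "
from rig import ticket
print(ticket.job_done())"
```

```text
the job is handed in; nothing more can be done
None
```

I pushed the loaded press's lever down to its stop, held it there for about 0.8 s, and let it spring back up; the empty press's lever and the ink jar did not move, and the job is handed in.

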